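Fit the scale plate and check the reel winder's tension arm

TASK

The reel winder on the desk has lost the scale plate from its sloping panel: take the one of the two plates whose outline fits the panel's cutout, turn it the right way round and lay it fully home in the cutout, flush with the panel, and let go of it. Then check the sprung tension arm against the scale: push its roller over until the pointer stands at the long mark, never as far as the next mark, keep it there for a good second and let it spring right back. Leave the other plate and the other things on the desk where they are.

Things in the scene. Friction and masses are not known exactly. Their poses are not given: they have to be found in the camera images.
- winder: Grey fixed reel winder. Origin on the desk under the centre of its sloping panel; x uphill (away from the robot), y to its left, z up. Panel 240 mm wide (y), 220 mm along the slope, tilted 30 degrees: its top face rises from 30 mm at the front edge to 140 mm. Behind it (x 97 to 167 mm) a box 140 mm high with a fixed black reel and bracket on top, up to 220 mm above the desk.
- pocket (a point): Centre of the floor of the cutout's main part. Axes: x up the slope, y to the winder's left, z square out of the panel. The cutout is 8 mm deep, flat-floored, with the plate's outline and 2 mm clearance all round. A seated scale_plate has its origin here and its axes along these (within the clearance).
- pocket_tab (a point): Centre of the floor of the tab part of the cutout, at (-34, -25, 0) mm from pocket in its axes: the tab lies downhill and to the right. Axes as pocket.
- scale_plate: The plate that fits: loose, aluminium, 8 mm thick, about 140 g, flat on the desk. Origin under the centre of its 44 (x) by 100 (y) mm main rectangle; z up. A 24 (x) by 34 (y) mm tab stands out from the -x long edge, from y = -42 to -8 mm. Black upright grip rib on top: 30 mm long (x), 12 mm thick (y), 8 to 40 mm above the underside, centred at (-6, 0) mm.
- scale_plate_tab (a point): Centre of the underside of scale_plate's tab, at (-34, -25, 0) mm from its origin.
- long_mark (a point): Middle of the long mark on scale_plate, on its top face at (9, -15, 8) mm. Seven black marks along the +x edge fan out from the arm's pivot, 0.15 rad apart, from the +y end to the -y end for arm deflections 0 to 0.90 rad; six are 11 mm long, the fifth (0.60 rad) is the long one, 26 mm.
- spare_plate: The other plate, a mirror image of scale_plate (tab at y = +8 to +42 mm): it does not fit and stays where it is. Same size, rib and origin.
- tension_pivot (a point): Pivot of the tension arm on the panel surface, (110, 0, 8) mm from pocket in its axes; the arm turns about z. It lies over the panel, up to 13 mm above it (the roller stands higher), and points downhill; its pointer tip, 78 mm from the pivot, sweeps just uphill of the plate's +x edge, never over the cutout.
- tension_roller (a point): Middle of the upright black roller on the arm: 16 mm diameter, from 10 to 46 mm above the panel surface (this point: 28 mm), 55 mm from the pivot. At rest the arm points downhill and 0.45 rad to the winder's left (+y). Push the roller to the winder's right (-y) to deflect it.
- tension_arm (a joint): Deflection of the arm in rad: 0 at rest (on its stop), growing as the roller goes to the winder's right, 0.9 at the far stop. At the long mark it reads 0.60, at the next mark 0.75. The spring needs about 1.6 N at the roller to start, 5 N at the long mark, and brings the arm back to 0 when released.
- reel_a: Black-flanged reel standing upright, 56 mm diameter, 60 mm high, grey winding, between the robot and the winder; origin under its centre. Leave alone.
- reel_b: Like reel_a with a green winding. Leave alone.
- pen_cup: Empty black pen cup, 72 mm across, 95 mm high; origin under its centre. Leave alone.
- stapler: Stapler 130 by 34 by 43 mm; origin under its centre. Leave alone.
- stamp: Wooden hand stamp, 40 mm across, 73 mm high; origin under its centre. Leave alone.
- paperweight: Brass paperweight, 60 mm across, 28 mm high; origin under its centre. Leave alone.
There are look-alikes about, which are no part of the job. Leave any turquoise look-alike of the scale_plate alone.

How it is judged:
On the way, in this order (a step that is already met when the one before it is completed fails the run):
1. the scale plate lies home in the cutout, let go of (distance between scale_plate and pocket below 0.005 m and distance between scale_plate_tab and pocket_tab below 0.005 m and z of scale_plate in the frame of pocket below 0.002 m and angle between the z axis of scale_plate and the z axis of pocket, either way round below 0.04 rad and contact force between the fingers and scale_plate below 0.05 N), for 0.2 s.
2. the pointer is held at the long mark, the plate in place (distance between scale_plate and pocket below 0.005 m and distance between scale_plate_tab and pocket_tab below 0.005 m and z of scale_plate in the frame of pocket below 0.002 m and angle between the z axis of scale_plate and the z axis of pocket, either way round below 0.04 rad and value of joint tension_arm between 0.54 and 0.66 rad), for 0.8 s.
At the end, for the whole second after the job is handed in: The scale plate lies released and at rest in the cutout: its origin and its tab within 5 mm of those of the cutout, its underside less than 2 mm off the cutout's floor, its face within 0.04 rad of parallel; the tension arm is back at rest (below 0.04 rad) (all of step 1 and linear speed of scale_plate below 0.01 m/s and value of joint tension_arm below 0.04 rad); the robot touches nothing.
It fails at once if the arm is pushed as far as the mark after the long one (value of joint tension_arm above 0.74 rad).
It fails at once if the other plate or another thing on the desk is moved (more than 30 mm) (distance of any of spare_plate, reel_a, reel_b, pen_cup, stapler, stamp, paperweight from where it was at the start of the episode above 0.03 m).
It also fails if it takes over 54 s, if anything falls off the work surface, if the arm or the gripper's body presses on something with over 40 N, if the wrist force passes 120 N, or if a joint passes its speed limit or range.

ROBOT

A 6-joint arm with a two-finger parallel gripper is mounted at the origin on the work surface. World frame = base frame: x ahead of the robot, y to its left, z up, the work surface at z = 0. Lengths are in m, angles in rad, forces in N, time in s.
With the tool pointing down it reaches from about 0.3 to 0.875 m from the base axis. Payload 6.4 kg.
Tool frame: the origin (TCP) lies between the finger pads; the fingertips stand 19 mm ahead of it and the grasp point (between the pads) is the TCP; z points along the fingers, y is the direction in which the jaws open and shut (so a half turn about z gives the same grasp; the last joint's range is limited). The gripper opens to 85 mm and grips with 20 to 120 N. Pads are 22 mm wide; open, the fingers measure 114 mm over their backs; the gripper's body (76 mm by 85 mm) begins 54 mm behind the grasp point. The pads swing forward as they close: fully open they stand 13 mm farther back than shut.
Start: joints at [1.001, 0.181, 1.607, -0, 1.354, -0.206], TCP at [0.205, 0.537, 0.25] pointing down, gripper open.
Joint ranges: [-2.99, 2.99], [-0.89, 2.07], [0.3, 2.58], [-1.14, 4.28], [0, 2.63], [-3.12, 3.12]. Speed limits (rad/s): [2.57, 2.57, 3.01, 3.14, 3.14, 3.14].

INTERFACE

Orientations are given as a unit quaternion [w, x, y, z].
In Python, from bench import * gives the robot as it stands.
- The arm moves only by the tool apply_moves, never from a script. Its argument "moves" is a list that holds one entry, the list of rows, each a list of 7 numbers: the shift along the tool's x, y, z in cm, then the turn, a rotation vector about the tool's x, y, z in rad, then the opening, from 0 (shut) to 1 (fully open). A call has 1 to 8 rows; each row is the pose to reach, as a shift and turn from the pose commanded when the call began, along the tool's axes at that moment; what a row does not reach only later rows make up. A row lasts 1/10 s, in which the tool goes at most 50 mm and 8.59 degrees, less where a joint would pass 70% of its speed; a pose out of reach is approached as far as the arm can. A call with a gripper value outside its range is refused whole. The fingers move at their own pace and stop on an object; the grip force is fixed at half the most. Time passes only in rows, so rows that repeat a pose let the fingers close. It gives the time, the measured TCP pose, the force and the opening at its end, in the units of the state.
- get_obs(): the state, without advancing time (a new reading comes with each control period).
- camera(name): name is "side" or "top"; returns the picture (384x512x3 uint8, red, green, blue); there is no depth.
- get_calibration(name): a dict with "vertical_fov" (degrees; the focal length in pixels is half the picture's height over the tangent of half this angle, whatever the lens; pixels are square), "cx", "cy" (the principal point, pixels), "R" (3x3) and "t" (3): a world point X has camera coordinates R X + t. Camera axes: x right, y down, z forward; pixel columns grow to the right and rows downward; lengths in m; the calibration is good to about 2 mm. A picture is of the moment at which its call begins. get_calibration takes no time and is no camera call.
- hand_in(): hands the job in, once; it reports no verdict.
The state is a dict: "time_s": time; "q": joint angles; "dq": joint speeds; "joint_efforts": joint torques, N m; "eef_pos": TCP position; "eef_rot": TCP orientation; "wrist_force": force on the tool from outside, world axes, zero at the start; "torque": the same for the moment, N m; "opening": opening from 0.0 (shut) to 1.0 (fully open).
Only numpy, scipy, OpenCV 4.12 (cv2) and the standard library are available. Lean on these libraries where they do the work, as an engineer would, in place of code of your own. Each camera call takes 0.05 s, during which the arm holds its last target. There are 200 camera calls.

## Working session

There is one attempt and no reset: what is moved stays moved. The work goes in short steps, Python scripts to look and compute and a tool call to move; the robot and the scene stay as the last step left them, time stands still between calls to the robot, and variables do not carry over. Pictures are saved under pics/ and viewed, about 8 in all and at most 12, crops included, and the job is handed in when it is done.

Besides the shell and the picture viewer there is one more tool, called as a command line: name --argument value ..., lists and objects as JSON in quotes. apply_moves: Moves the arm, as the interface text tells. Its arguments: {"type":"object","properties":{"moves":{"type":"array","items":{"type":"array","items":{"type":"array","items":{"type":"number"}}}}},"required":["moves"]}

```bash
mkdir -p pics; ls
python3 - <<'E'
from bench import *
import cv2
for n in("side","top"):
    im=camera(n); cv2.imwrite(f"pics/{n}0.png",cv2.resize(im[:,:,::-1],(800,600),interpolation=cv2.INTER_CUBIC))
    print(get_calibration(n))
print(get_obs())
E
```

```text
pics
{'vertical_fov': 56.60173689420544, 'cx': 258.4226836167645, 'cy': 194.5995411499584, 'R': array([[ 0.84802001, -0.5295003 , -0.02216977],
       [-0.30442093, -0.45244891, -0.83822305],
       [ 0.43380867,  0.71757886, -0.5448767 ]]), 't': array([-0.40466692,  0.20559633,  1.06019725])}
{'vertical_fov': 51.58183414717612, 'cx': 254.96276765860992, 'cy': 194.0903462193383, 'R': array([[ 0.01727006, -0.99983507, -0.00561959],
       [-0.99796415, -0.01689208, -0.06149973],
       [ 0.06139466,  0.00667025, -0.99809128]]), 't': array([-0.02470406,  0.49352373,  1.21280659])}
{'time_s': 0.1, 'q': array([ 1.00069748e+00,  1.81490272e-01,  1.60789359e+00,  2.60053838e-05,
        1.35380888e+00, -2.06321898e-01]), 'dq': array([ 0.00111503, -0.00034437, -0.00157557, -0.0015672 , -0.00067792,
       -0.00065997]), 'joint_efforts': array([ 1.01727121e-03, -4.45881844e+01, -3.52229977e+01,  1.50951558e-05,
        4.15990929e-03,  3.17971671e-05]), 'eef_pos': array([0.20432195, 0.53697863, 0.24946796]), 'eef_rot': array([-3.14592495e-04,  1.80889924e-01,  9.83503023e-01, -7.35702853e-04]), 'wrist_force': array([-1.1445333 ,  0.34201481, -0.33664361]), 'torque': array([-0.07315026,  0.00104521,  0.04479874]), 'opening': 1.0009058411725384}
```

View pics/top0.png

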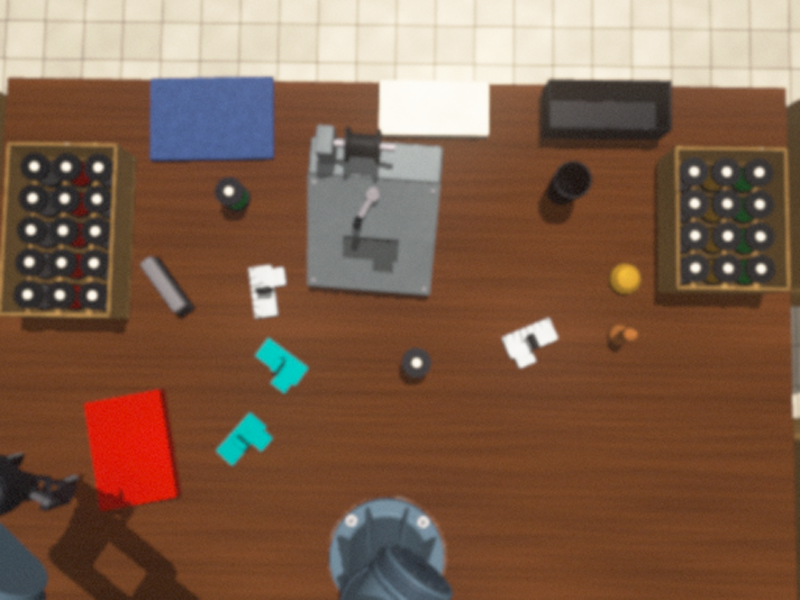

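View pics/side0.png

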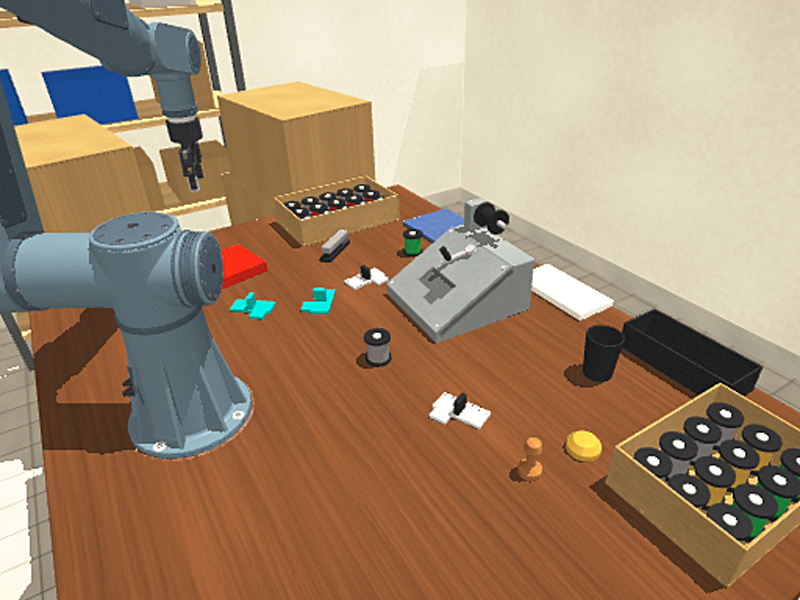

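The top view shows the panel at about (375,220). The cutout sits at (370,250), with its tab downhill and to the right. The left white plate (265,290) has the matching hand; the right one (530,342) is its mirror. I'll enlarge both for measuring.

```bash
cat > h.py <<'E'
import numpy as np, cv2
from bench import *
def crop(im,x0,y0,w,h,s):
    c=cv2.resize(im[y0:y0+h,x0:x0+w,::-1],None,fx=s,fy=s,interpolation=cv2.INTER_CUBIC)
    for x in range((x0+9)//10*10,x0+w,10):
        cv2.line(c,(int((x-x0+.5)*s),0),(int((x-x0+.5)*s),6),(0,0,255),1); cv2.putText(c,str(x),(int((x-x0)*s),18),0,.4,(0,255,255),1)
    for y in range((y0+9)//10*10,y0+h,10):
        cv2.line(c,(0,int((y-y0+.5)*s)),(6,int((y-y0+.5)*s)),(0,0,255),1); cv2.putText(c,str(y),(8,int((y-y0+.5)*s)+4),0,.4,(0,255,255),1)
    return c
def proj(n,X):
    k=get_calibration(n); f=192/np.tan(np.radians(k["vertical_fov"]/2))
    c=np.atleast_2d(X)@k["R"].T+k["t"]; return f*c[:,:2]/c[:,2:]+[k["cx"],k["cy"]]
def ray(n,uv,z):
    k=get_calibration(n); f=192/np.tan(np.radians(k["vertical_fov"]/2))
    d=k["R"].T@np.array([(uv[0]-k["cx"])/f,(uv[1]-k["cy"])/f,1]); o=-k["R"].T@k["t"]
    return o+d*(z-o[2])/d[2]
E
python3 - <<'E'
from h import *
a=camera("top"); b=camera("side")
cv2.imwrite("pics/c_top.png",crop(a,150,75,138,124,5.8)) 
cv2.imwrite("pics/c_side.png",crop(b,210,115,140,105,5.7))
E
```

```text
(no output)
```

View pics/c_top.png

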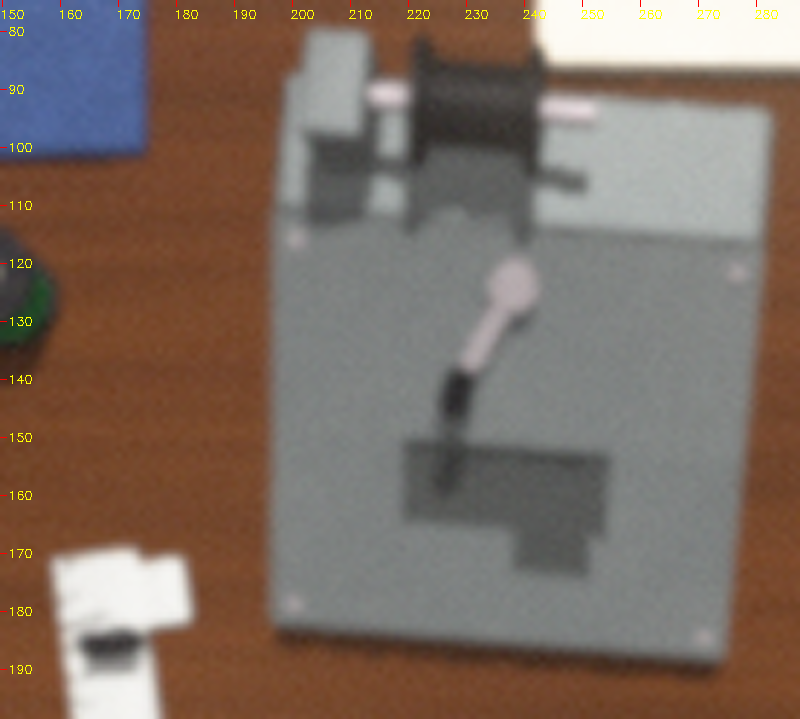

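View pics/c_side.png

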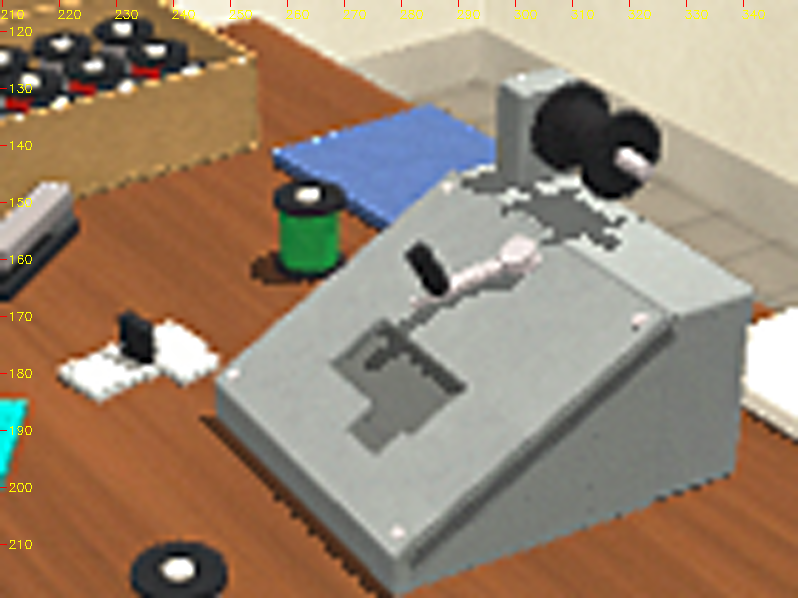

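Run:
```python
from h import *
a=camera("top"); b=camera("side")
A=crop(a,152,160,40,52,10); B=crop(b,212,162,40,30,10)
B=cv2.copyMakeBorder(B,0,A.shape[0]-B.shape[0],0,0,0)
cv2.imwrite("pics/plate.png",np.hstack([A,B]))
```

```text
(no output)
```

View pics/plate.png

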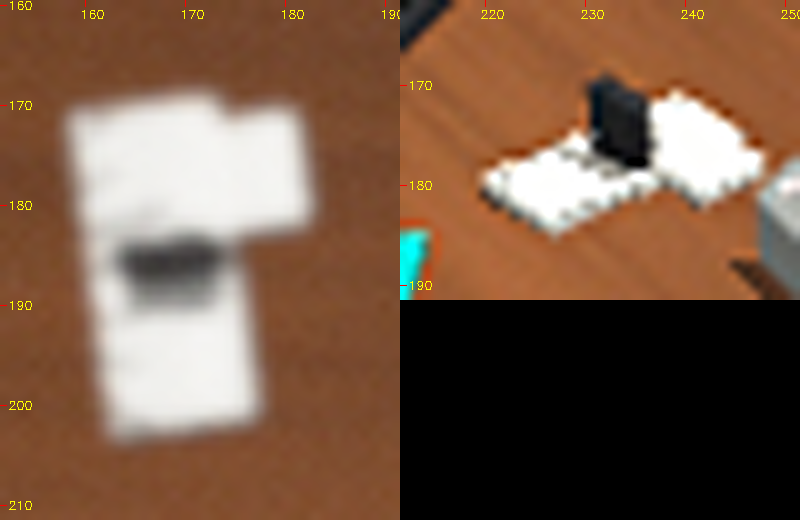

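```bash
cat > fit.py <<'E'
from h import *
from scipy.optimize import least_squares as LS
from scipy.spatial.transform import Rotation as Ro
cv=lambda p,x0,y0,s:np.array([x0,y0])+(np.array(p)+.5)/s-.5
# plate
P=np.array([(22,-50),(-22,-50),(-22,-42),(-46,-42),(-46,-8),(-22,-8),(-22,50),(22,50)])/1e3
uvT=cv([(66,110),(217,93),(232,112),(300,106),(314,227),(240,238),(262,420),(110,440)],152,160,10)
iS=[7,6,3,4]; uvS=cv([(82,178),(155,225),(363,156),(300,203)],212,162,10)
def pl(v,z=.008):
    c,s=np.cos(v[2]),np.sin(v[2]); return np.c_[P@np.array([[c,s],[-s,c]])+v[:2],np.full(8,z)]
def res(v):
    X=pl(v); return np.r_[(proj("top",X)-uvT).ravel(),.5*(proj("side",X[iS])-uvS).ravel()]
r=LS(res,[.5,.19,1.6]); plate=r.x
W=lambda v:Ro.from_euler("z",v[2]).as_matrix()
T30=Ro.from_euler("y",-30,degrees=True).as_matrix()
def panel(v,u,y,n=0):  # panel coords -> world
    p=np.array([0,0,.085])+T30@np.array([u,y,n]); return W(v)@p+[v[0],v[1],0]
C=np.array([(24,52),(24,-52),(-24,52),(-48,-44),(-48,-6),(-24,-52)])/1e3
cT=cv([(404,440),(610,455),(403,520),(588,578),(513,572),(606,537)],150,75,5.8)
cS=cv([(385,318),(467,388),(330,362),(377,455),(347,430),(410,432)],210,115,5.7)
K=np.array([(-110,120),(-110,-120),(110,-120),(110,120)])/1e3
kT=cv([(272,625),(722,658),(762,240),(276,210)],150,75,5.8)
kS=cv([(218,382),(398,555),(680,318),(450,175)],210,115,5.7)
def resw(v):
    X=np.array([panel(v,*k) for k in K]+[panel(v,v[3]+c[0],v[4]+c[1]) for c in C])
    return np.r_[(proj("top",X)-np.r_[kT,cT]).ravel(),.7*(proj("side",X)-np.r_[kS,cS]).ravel()]
rw=LS(resw,[.65,0,0,0,0],loss="soft_l1"); wv=rw.x
if __name__=="__main__":
    print(plate,np.round(r.fun.reshape(-1,2),1).tolist())
    print(wv,np.round(resw(wv).reshape(-1,2),1).tolist())
    print("pocket",panel(wv,wv[3],wv[4],-.008),"pivot u",wv[3]+.11)
    pv=panel(wv,wv[3]+.11,wv[4],.008); print(proj("top",pv),cv((513,285),150,75,5.8),proj("side",pv),cv((519,252),210,115,5.7))
    rib=np.array([plate[0]-.006*np.cos(plate[2]),plate[1]-.006*np.sin(plate[2]),.04]); print("rib",rib,proj("top",rib),cv((168,256),152,160,10),proj("side",rib),cv((217,88),212,162,10))
E
python3 fit.py
```

```text
[0.5148231  0.25397769 1.71793247] [[1.4, 0.6], [0.3, 0.5], [-0.9, 1.1], [-0.1, 0.7], [-0.2, -0.6], [-0.5, -0.7], [-0.5, -0.5], [0.7, -0.7], [0.3, -0.2], [-0.2, -0.4], [0.3, 0.2], [0.1, -0.7]]
[ 6.16301969e-01  3.73941652e-02 -5.66060883e-02 -2.55000797e-02
  3.44817218e-04] [[0.2, -0.7], [0.9, -0.6], [0.5, 0.9], [-0.8, 0.0], [0.2, -0.6], [0.0, -0.6], [0.1, 0.8], [-0.3, 0.4], [0.1, 0.6], [-0.3, 0.4], [-0.4, -0.6], [0.1, -0.1], [-1.2, -0.7], [0.4, -0.9], [-0.1, -0.4], [0.4, -0.5], [-0.0, 0.0], [0.1, -0.1], [0.0, -0.5], [0.4, 0.3]]
pocket [0.59826672 0.03876153 0.06532176] pivot u 0.08449992034512592
[[238.15065744 123.4637177 ]] [238.03448276 123.72413793] [[300.83780724 158.9542494 ]] [300.64035088 158.79824561]
rib [0.51570274 0.24804252 0.04      ] [[167.9910129  184.93969578]] [168.35 185.15] [[233.77020538 170.54531076]] [233.25 170.35]
```

```bash
cat > go.py <<'E'
from fit import *
D=np.diag([1,-1,-1]); 
q2R=lambda q:Ro.from_quat(np.r_[q[1:],q[0]]).as_matrix()
Rplate=Ro.from_euler("z",plate[2]).as_matrix()
Rpk=W(wv)@T30; pk=panel(wv,wv[3],wv[4],-.008)
ribp=np.array([plate[0],plate[1],0])+Rplate@[-.006,0,0]
def show(p,R,tag=""):
    o=get_obs(); Rc=q2R(o["eef_rot"])
    print(tag,"t",round(o["time_s"],2),"pos",np.round(o["eef_pos"],4),"shift cm",np.round(100*Rc.T@(p-o["eef_pos"]),2),"rot",np.round(Ro.from_matrix(Rc.T@R).as_rotvec(),3),"F",np.round(o["wrist_force"],1),"op",round(o["opening"],3))
E
python3 - <<'E'
from go import *
show(ribp+[0,0,.12],Rplate@D)
E
```

```text
t 0.3 pos [0.2045 0.5372 0.25  ] shift cm [-39.38 -15.95  13.  ] rot [-1.00e-03  0.00e+00  1.06e+00] F [1.  0.6 0.8] op 1.005
```

apply_moves --moves '[[[-39.4, -16, 13, 0, 0, 1.06, 0.6], [-39.4, -16, 13, 0, 0, 1.06, 0.6], [-39.4, -16, 13, 0, 0, 1.06, 0.6], [-39.4, -16, 13, 0, 0, 1.06, 0.6], [-39.4, -16, 13, 0, 0, 1.06, 0.6], [-39.4, -16, 13, 0, 0, 1.06, 0.6], [-39.4, -16, 13, 0, 0, 1.06, 0.6], [-39.4, -16, 13, 0, 0, 1.06, 0.6]]]'

```text
time_s: 1.1
eef_pos: [0.4859, 0.2753, 0.133]
eef_rot: [0.0, 0.655, 0.756, 0.0]
wrist_force: [-0.4, -0.8, 0.5]
opening: 0.604
```

Run:
```python
from go import *
show(ribp+[0,0,.12],Rplate@D)
```

```text
t 1.1 pos [0.4859 0.2753 0.133 ] shift cm [-3.12  2.57  1.3 ] rot [ 0.    -0.    -0.005] F [-0.4 -0.8  0.5] op 0.604
```

apply_moves --moves '[[[-3.1, 2.6, 1.3, 0, 0, -0.005, 0.6], [-3.1, 2.6, 1.3, 0, 0, -0.005, 0.6], [-3.1, 2.6, 1.3, 0, 0, -0.005, 0.6], [-3.1, 2.6, 1.3, 0, 0, -0.005, 0.6]]]'

```text
time_s: 1.5
eef_pos: [0.5142, 0.2506, 0.1205]
eef_rot: [-0.0, 0.651, 0.759, 0.0]
wrist_force: [-0.2, -0.0, -0.7]
opening: 0.605
```

Run:
```python
from go import *
show(ribp+[0,0,.032],Rplate@D)
a=camera("top"); b=camera("side")
A=crop(a,140,150,60,60,8); B=crop(b,205,140,40,60,8)
cv2.imwrite("pics/ov.png",np.hstack([A,B]))
```

```text
t 1.5 pos [0.5142 0.2506 0.1205] shift cm [-0.27  0.11  8.85] rot [-0.    -0.     0.005] F [-0.2 -0.  -0.7] op 0.605
```

View pics/ov.png

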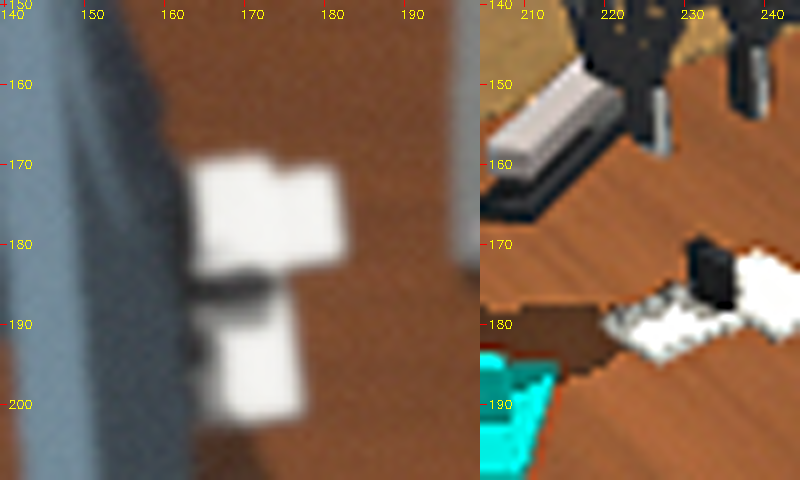

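The fingers (side view, tips at about (226,159) and (238,153)) straddle the rib at (233,173). I'll go down.

apply_moves --moves '[[[-0.1, 0, 3, 0, 0, 0, 0.6], [-0.1, 0, 6, 0, 0, 0, 0.6], [-0.1, 0, 7.5, 0, 0, 0, 0.6], [-0.1, 0, 7.5, 0, 0, 0, 0.6], [-0.1, 0, 7.5, 0, 0, 0, 0.6]]]'

```text
time_s: 2.1
eef_pos: [0.5152, 0.2495, 0.0461]
eef_rot: [0.0, 0.651, 0.759, 0.0]
wrist_force: [1.7, 0.3, 0.7]
opening: 0.596
```

Run:
```python
from go import *
show(ribp+[0,0,.032],Rplate@D)
```

```text
t 2.1 pos [0.5152 0.2495 0.0461] shift cm [-0.15  0.03  1.41] rot [ 0.001 -0.     0.006] F [1.7 0.3 0.7] op 0.596
```

apply_moves --moves '[[[-0.1, 0, 1.5, 0, 0, 0.006, 0.6], [-0.1, 0, 1.5, 0, 0, 0.006, 0.6], [-0.1, 0, 1.5, 0, 0, 0.006, 0.0], [-0.1, 0, 1.5, 0, 0, 0.006, 0.0], [-0.1, 0, 1.5, 0, 0, 0.006, 0.0], [-0.1, 0, 1.5, 0, 0, 0.006, 0.0], [-0.1, 0, 1.5, 0, 0, 0.006, 0.0], [-0.1, 0, 1.5, 0, 0, 0.006, 0.0]]]'

```text
time_s: 2.9
eef_pos: [0.5157, 0.248, 0.0309]
eef_rot: [0.0, 0.654, 0.757, 0.0]
wrist_force: [-0.0, -0.3, 5.2]
opening: 0.132
```

Run:
```python
from go import *
show(ribp+[0,0,.032],Rplate@D)
```

```text
t 2.9 pos [0.5157 0.248  0.0309] shift cm [ 0.   -0.   -0.11] rot [ 0.001 -0.    -0.001] F [-0.  -0.3  5.2] op 0.132
```

apply_moves --moves '[[[0, 0, -3, 0, 0, 0, 0.0], [0, 0, -7, 0, 0, 0, 0.0], [0, 0, -12, 0, 0, 0, 0.0], [0, 0, -17, 0, 0, 0, 0.0], [0, 0, -17, 0, 0, 0, 0.0], [0, 0, -17, 0, 0, 0, 0.0]]]'

```text
time_s: 3.5
eef_pos: [0.5155, 0.2481, 0.2012]
eef_rot: [0.001, 0.654, 0.757, 0.001]
wrist_force: [0.3, -0.0, -3.0]
opening: 0.131
```

Run:
```python
from go import *
show(pk+Rpk@[-.006,0,.031+.08],Rpk@D)
```

```text
t 3.5 pos [0.5155 0.2481 0.2012] shift cm [-20.69  -0.81   4.27] rot [-0.462  0.376  1.728] F [ 0.3 -0.  -3. ] op 0.131
```

apply_moves --moves '[[[0, 0, -4, -0.462, 0.376, 1.728, 0.0], [0, 0, -4, -0.462, 0.376, 1.728, 0.0], [0, 0, -4, -0.462, 0.376, 1.728, 0.0], [0, 0, -4, -0.462, 0.376, 1.728, 0.0], [0, 0, -4, -0.462, 0.376, 1.728, 0.0], [-3, 0, -4, -0.462, 0.376, 1.728, 0.0], [-6, 0, -4, -0.462, 0.376, 1.728, 0.0], [-9, 0, -4, -0.462, 0.376, 1.728, 0.0]]]'

```text
time_s: 4.3
eef_pos: [0.5263, 0.1579, 0.2367]
eef_rot: [0.005, 0.945, 0.273, 0.182]
wrist_force: [0.6, 0.1, -1.5]
opening: 0.132
```

Run:
```python
from go import *
show(pk+Rpk@[-.006,0,.031+.08],Rpk@D)
```

```text
t 4.3 pos [0.5263 0.1579 0.2367] shift cm [-7.77  9.58  6.66] rot [-0.159  0.136  0.588] F [ 0.6  0.1 -1.5] op 0.132
```

apply_moves --moves '[[[-1, 1, 0, -0.159, 0.136, 0.588, 0.0], [-2, 3, 1, -0.159, 0.136, 0.588, 0.0], [-4, 5, 2, -0.159, 0.136, 0.588, 0.0], [-6, 7, 4, -0.159, 0.136, 0.588, 0.0], [-7.7, 9.6, 6.6, -0.159, 0.136, 0.588, 0.0], [-7.7, 9.6, 6.6, -0.159, 0.136, 0.588, 0.0], [-7.7, 9.6, 6.6, -0.159, 0.136, 0.588, 0.0], [-7.7, 9.6, 6.6, -0.159, 0.136, 0.588, 0.0]]]'

```text
time_s: 5.1
eef_pos: [0.5405, 0.0438, 0.1624]
eef_rot: [0.007, 0.965, -0.024, 0.26]
wrist_force: [-0.2, 0.3, -2.0]
opening: 0.13
```

Run:
```python
from go import *
show(pk+Rpk@[-.006,0,.031+.03],Rpk@D)
```

```text
t 5.1 pos [0.5405 0.0438 0.1624] shift cm [-0.45  0.18  5.2 ] rot [-0.002 -0.004  0.006] F [-0.2  0.3 -2. ] op 0.13
```

apply_moves --moves '[[[-0.1, 0, 2, 0, 0, 0, 0.0], [-0.1, 0, 5, 0, 0, 0, 0.0], [-0.1, 0, 5, 0, 0, 0, 0.0], [-0.1, 0, 5, 0, 0, 0, 0.0], [-0.1, 0, 5, 0, 0, 0, 0.0]]]'

```text
time_s: 5.6
eef_pos: [0.5658, 0.0425, 0.1208]
eef_rot: [0.007, 0.965, -0.024, 0.262]
wrist_force: [0.3, -0.5, -2.0]
opening: 0.131
```

Run:
```python
from go import *
show(pk+Rpk@[-.006,0,.031+.03],Rpk@D)
a=camera("top"); b=camera("side")
cv2.imwrite("pics/ov2.png",np.hstack([crop(a,205,125,55,60,7),crop(b,250,135,55,60,7)]))
```

```text
t 5.6 pos [0.5658 0.0425 0.1208] shift cm [-0.55  0.19  0.34] rot [-0.002 -0.007  0.006] F [ 0.3 -0.5 -2. ] op 0.131
```

View pics/ov2.png

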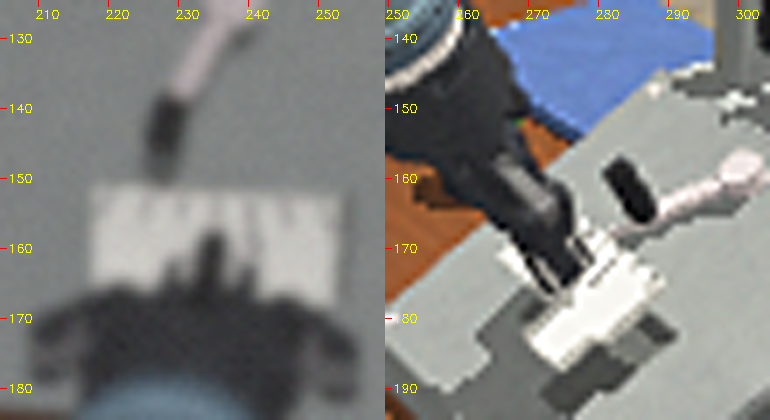

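Run:
```python
from go import *
o=get_obs(); Rc=q2R(o["eef_rot"])@D; org=o["eef_pos"]-Rc@[-.006,0,.031]
Q=np.array([(22,50,8),(22,-50,8),(-46,-42,8),(-46,-8,8)])/1e3
X=org+Q@Rc.T
print(proj("top",X[:2])-cv([(90,188),(342,192)],205,125,7))
print(proj("side",X)); print(proj("side",X[1])-cv((667-385,283),250,135,7), proj("side",X[2])-cv((566-385,365),250,135,7),proj("side",X[3])-cv((523-385,335),250,135,7))
show(pk+Rpk@[-.006,0,.031+.012],Rpk@D)
```

```text
[[ 0.68646783  1.33143718]
 [-0.39840094  3.07577241]]
[[273.8530446  163.36506859]
 [288.62204659 174.80807369]
 [273.11788799 186.70139226]
 [268.21526626 182.4321601 ]]
[[-1.23509627 -0.19192631]] [[-2.31068344 -0.01289345]] [[-1.07044803  0.00358867]]
 t 5.7 pos [0.5659 0.0423 0.1211] shift cm [-0.6   0.17  2.15] rot [-0.002 -0.008  0.006] F [-0.  -0.6 -1.7] op 0.127
```

apply_moves --moves '[[[-0.6, 0.2, 0.3, -0.002, -0.008, 0.006, 0.0], [-0.6, 0.2, 0.3, -0.002, -0.008, 0.006, 0.0], [-0.6, 0.2, 0.3, -0.002, -0.008, 0.006, 0.0], [-0.6, 0.2, 0.3, -0.002, -0.008, 0.006, 0.0], [-0.6, 0.2, 0.3, -0.002, -0.008, 0.006, 0.0]]]'

```text
time_s: 6.2
eef_pos: [0.5617, 0.0401, 0.1139]
eef_rot: [0.007, 0.966, -0.028, 0.258]
wrist_force: [0.2, -0.2, -1.4]
opening: 0.128
```

```bash
cat > ov.py <<'E'
from go import *
import sys
def ov(name):
    show(pk+Rpk@[-.006,0,.031+.03],Rpk@D)
    o=get_obs(); Rc=q2R(o["eef_rot"])@D; org=o["eef_pos"]-Rc@[-.006,0,.031]
    X=org+np.c_[P,np.full(8,.008)]@Rc.T
    Y=np.array([panel(wv,wv[3]+c[0],wv[4]+c[1]) for c in np.r_[P+np.sign(P)*[.002,.002]]])
    out=[]
    for n,x0,y0 in(("top",212,145),("side",258,155)):
        s=8;c=crop(camera(n),x0,y0,48,45,s)
        for Z,col in((X,(0,0,255)),(Y,(255,0,0))):
            u=((proj(n,Z)-[x0,y0]+.5)*s-.5); cv2.polylines(c,[np.round(u).astype(int)],True,col,1)
        out.append(c)
    cv2.imwrite(f"pics/{name}.png",np.hstack(out))
E
python3 -c "from ov import *; ov('o3')"
```

```text
t 6.2 pos [0.5617 0.0401 0.1139] shift cm [ 0.14 -0.07 -0.07] rot [ 0.     0.002 -0.001] F [ 0.2 -0.2 -1.4] op 0.128
```

View pics/o3.png

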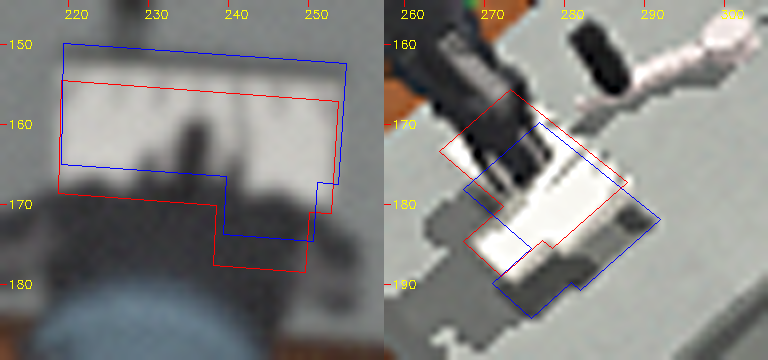

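apply_moves --moves '[[[0, -0.1, 0.9, 0, 0, 0, 0.0], [0, -0.1, 1.8, 0, 0, 0, 0.0], [0, -0.1, 1.8, 0, 0, 0, 0.0], [0, -0.1, 1.8, 0, 0, 0, 0.0], [0, -0.1, 1.8, 0, 0, 0, 0.0]]]'

```text
time_s: 6.8
eef_pos: [0.5705, 0.0407, 0.0979]
eef_rot: [0.007, 0.966, -0.028, 0.257]
wrist_force: [0.3, -1.1, -2.3]
opening: 0.131
```

```bash
sed -i 's/s=8;c=/s=8.3;c=/' ov.py; python3 -c "from ov import *; ov('o4')"
```

```text
t 6.8 pos [0.5705 0.0407 0.0979] shift cm [ 0.17  0.04 -1.89] rot [ 0.     0.003 -0.001] F [ 0.3 -1.1 -2.3] op 0.131
```

View pics/o4.png

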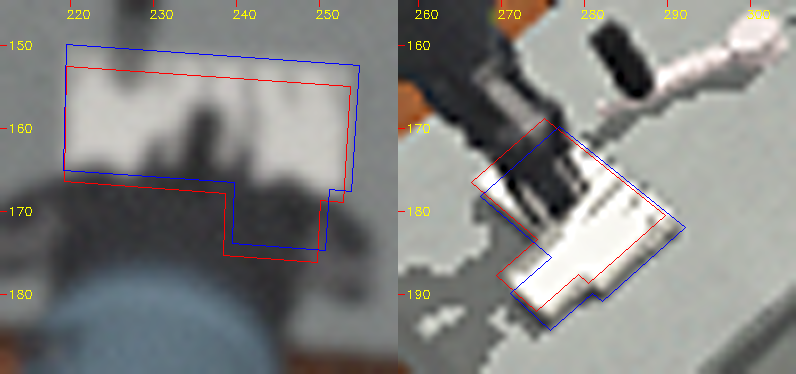

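Run:
```python
from go import *
im=camera("top").mean(2)
for c in(222,225,230,234,239,243,247,250): print(c,np.round(im[144:160,c]).astype(int))
for r in(158,160,162): print(r,np.round(im[r,213:226]).astype(int),np.round(im[r,246:260]).astype(int))
b=camera("side").mean(2)
for r in(180,183,186,189,192): print(r,np.round(b[r,266:300:1]).astype(int))
```

```text
222 [130 129 130 127 126 135 142 159 166 176 182 192 196 199 198 198]
225 [102 102 106 105 105 111 118 126 132 144 155 174 187 194 200 198]
230 [ 71  76  82  95 101 111 121 136 154 162 166 178 191 195 199 196]
234 [131 129 129 130 132 131 136 157 176 187 193 197 190 177 155 136]
239 [130 132 131 131 129 128 135 152 170 190 197 194 191 177 164 155]
243 [129 130 131 131 133 131 133 141 165 182 189 188 187 183 178 175]
247 [129 129 132 130 134 132 130 143 159 175 176 174 174 181 192 195]
250 [130 131 132 130 133 128 131 136 153 177 187 192 195 197 195 195]
158 [125 126 128 127 127 129 147 170 190 198 195 197 200] [192 192 194 195 195 194 181 160 138 128 130 130 130 129]
160 [129 128 127 127 128 128 143 173 192 199 200 199 199] [197 196 195 196 196 195 183 168 138 127 130 130 131 128]
162 [129 126 127 126 126 132 150 172 193 197 198 197 197] [200 199 198 194 197 194 188 162 137 129 130 129 130 130]
180 [180 101 105  77  74 138 178  50 107 168  18  27 105 255 255 212 250 250
 247 216 250 253 254 217 250 171 177 177 176 176 178 176 178 175]
183 [178 180 186 185 106 107  96  64  92 169 173 172 255 250 246 246 247 245
 246 248 252 230 170 186  90 118 183 174 178 179 180 184 178 179]
186 [107 112 103 110 108 104 158 165 172 254 251 247 248 249 249 250 250 253
 233 184 114  90 182 179 177 177 175 176 176 176 177 175 179 179]
189 [110 110 108 108 107 125 237 255 254 249 249 253 233 167 143 120 158 129
 118 185 181 182 181 180 174 174 173 176 175 176 176 176 177 177]
192 [107 109 105 109 189 105 103  68  75 159 201 127 113 179 179 183 179 181
 177 176 174 175 178 180 176 175 177 178 175 177 175 174 173 175]
```

apply_moves --moves '[[[0, 0, 0.2, 0, 0, 0, 0.0], [0, 0, 0.4, 0, 0, 0, 0.0], [0, 0, 0.5, 0, 0, 0, 0.0], [0, 0, 0.5, 0, 0, 0, 0.0]]]'

```text
time_s: 7.4
eef_pos: [0.5719, 0.0407, 0.0938]
eef_rot: [0.007, 0.966, -0.027, 0.257]
wrist_force: [-17.5, -0.4, 13.4]
opening: 0.131
```

Run:
```python
from go import *
show(pk+Rpk@[-.006,0,.031],Rpk@D)
```

```text
t 7.4 pos [0.5719 0.0407 0.0938] shift cm [0.27 0.05 0.68] rot [0.    0.004 0.   ] F [-17.5  -0.4  13.4] op 0.131
```

```bash
cat >> go.py <<'E'
def st():
    o=get_obs(); Rc=q2R(o["eef_rot"])@D
    e=Rpk.T@(o["eef_pos"]-pk)*1e3-[-6,0,31]
    print("t",round(o["time_s"],2),"mm in pocket frame",np.round(e,1),"rot",np.round(Ro.from_matrix(Rpk.T@Rc).as_rotvec(),3),"F",np.round(Rpk.T@(o["wrist_force"]+[0,0,1.9]),1),"M",np.round(Rpk.T@o["torque"],2),"op",round(o["opening"],3))
E
python3 -c "from go import *; st()"
```

```text
t 7.4 mm in pocket frame [-2.7  0.5  6.8] rot [-0.     0.004  0.   ] F [-7.4 -1.3 21.9] M [-0.49  0.96  0.02] op 0.131
```

apply_moves --moves '[[[0, 0, -0.2, 0, 0, 0, 0.0], [-0.1, 0, -0.2, 0, 0, 0, 0.0], [-0.15, 0, -0.1, 0, 0, 0, 0.0], [-0.15, 0, 0.0, 0, 0, 0, 0.0], [-0.15, 0, 0.0, 0, 0, 0, 0.0]]]'

```text
time_s: 7.9
eef_pos: [0.5715, 0.0407, 0.0933]
eef_rot: [0.007, 0.966, -0.028, 0.257]
wrist_force: [-12.0, 0.0, 10.9]
opening: 0.129
```

```bash
python3 -c "from go import *; st()"
```

```text
t 7.9 mm in pocket frame [-3.2  0.4  6.6] rot [-0.     0.003 -0.   ] F [-4.  -0.6 17.1] M [-0.25  0.61 -0.02] op 0.129
```

Run:
```python
from go import *
im=camera("top").mean(2)
for c in(220,222,234,239,243,247,250,252): print(c,np.round(im[144:160,c]).astype(int))
for r in(156,160,164): print(r,np.round(im[r,213:226]).astype(int),np.round(im[r,246:260]).astype(int))
b=cv2.resize(camera("side")[160:200,255:300,::-1],None,fx=13,fy=13,interpolation=cv2.INTER_CUBIC)
cv2.imwrite("pics/s5.png",b)
o=get_obs(); Rc=q2R(o["eef_rot"])@D; org=o["eef_pos"]-Rc@[-.006,0,.031]
X=org+np.c_[P,np.full(8,.008)]@Rc.T
print(np.round((proj("side",X)-[255,160]+.5)*13).astype(int).tolist())
Y=np.array([panel(wv,wv[3]+c[0],wv[4]+c[1]) for c in P+np.sign(P)*.002])
print(np.round((proj("side",Y)-[255,160]+.5)*13).astype(int).tolist())
print(proj("top",X[:2]),proj("top",Y[:2]))
```

```text
220 [129 128 131 130 132 135 146 154 153 147 147 151 158 161 164 165]
222 [130 128 131 128 130 138 156 172 169 173 179 182 189 187 192 192]
234 [128 131 131 131 131 132 143 163 181 187 190 187 178 161 145 135]
239 [133 133 130 132 133 133 137 155 177 188 189 188 184 173 162 150]
243 [131 130 130 133 131 131 135 146 166 181 185 183 181 178 168 166]
247 [128 132 131 133 132 134 136 141 165 179 176 171 177 184 187 190]
250 [132 130 132 131 130 132 133 139 161 177 186 187 188 192 190 189]
252 [128 129 131 131 127 131 130 138 156 168 171 168 165 173 178 182]
156 [130 128 127 126 126 124 134 158 178 189 191 181 167] [177 177 183 190 188 182 165 150 136 125 128 130 130 132]
160 [127 128 129 128 128 129 143 165 188 193 193 195 194] [190 190 190 189 189 190 181 161 139 128 129 129 130 130]
164 [128 127 124 126 124 124 131 141 144 136 128 128 143] [187 185 190 192 191 190 184 157 132 129 131 131 132 131]
[[460, 286], [340, 392], [325, 379], [260, 436], [197, 379], [261, 323], [158, 233], [272, 133]]
[[489, 292], [359, 408], [343, 394], [278, 452], [215, 395], [279, 338], [169, 242], [292, 134]]
[[253.76395279 154.8597973 ]
 [252.87199348 168.72837308]] [[254.79093201 152.43709611]
 [253.81266253 167.52580525]]
```

View pics/s5.png

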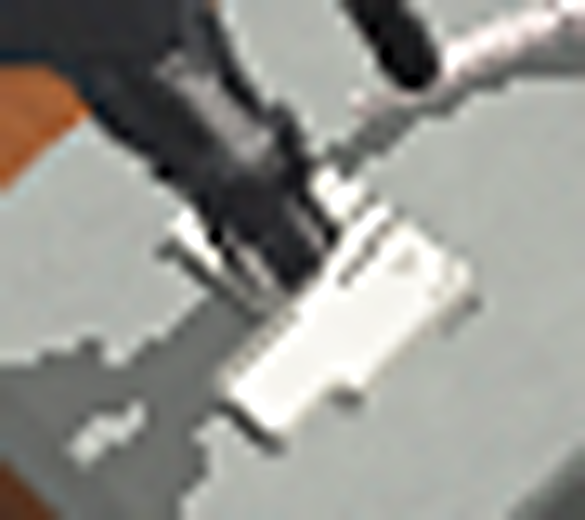

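The plate's uphill edge sits about 1 mm beyond the cutout's uphill edge in the top view (rows about 151.2 against 151.8), so it is catching there. The side view agrees: it reads as 2–3 mm too far uphill. I'll lift a little, shift 3 mm downhill and lower again.

apply_moves --moves '[[[0, 0, -0.3, 0, 0, 0, 0.0], [-0.3, 0, -0.3, 0, 0, 0, 0.0], [-0.3, 0, -0.2, 0, 0, 0, 0.0], [-0.3, 0, 0, 0, 0, 0, 0.0], [-0.3, 0, 0.1, 0, 0, 0, 0.0], [-0.3, 0, 0.2, 0, 0, 0, 0.0], [-0.3, 0, 0.2, 0, 0, 0, 0.0]]]'

```text
time_s: 8.7
eef_pos: [0.5702, 0.0407, 0.0895]
eef_rot: [0.007, 0.966, -0.028, 0.257]
wrist_force: [0.1, -0.1, -1.2]
opening: 0.124
```

```bash
python3 -c "from go import *; st()"
```

```text
t 8.7 mm in pocket frame [-6.3  0.3  4.1] rot [-0.     0.003 -0.001] F [ 0.4 -0.1  0.6] M [0.03 0.38 0.05] op 0.124
```

apply_moves --moves '[[[0, 0, 0.1, 0, 0, 0, 0.0], [0, 0, 0.2, 0, 0, 0, 0.0], [0, 0, 0.3, 0, 0, 0, 0.0], [0, 0, 0.3, 0, 0, 0, 0.0]]]'

```text
time_s: 9.1
eef_pos: [0.5722, 0.0407, 0.0881]
eef_rot: [0.007, 0.966, -0.028, 0.258]
wrist_force: [-5.8, 0.8, 7.8]
opening: 0.127
```

```bash
python3 -c "from go import *; st()"
```

```text
t 9.1 mm in pocket frame [-5.2  0.4  1.8] rot [-0.     0.001 -0.   ] F [-0.2  0.5 11.3] M [-0.22  0.81 -0.02] op 0.127
```

apply_moves --moves '[[[0, 0, 0.1, 0, 0, 0, 0.0], [0, 0, 0.15, 0, 0, 0, 0.0], [0, 0, 0.15, 0, 0, 0, 0.0]]]'

```text
time_s: 9.4
eef_pos: [0.5735, 0.0406, 0.0876]
eef_rot: [0.007, 0.966, -0.027, 0.259]
wrist_force: [-7.8, 0.2, 12.0]
opening: 0.126
```

Run:
```python
from go import *
st()
im=camera("top").mean(2)
for c in(222,234,239,243,247,250): print(c,np.round(im[144:160,c]).astype(int))
for r in(156,160): print(r,np.round(im[r,213:226]).astype(int),np.round(im[r,246:260]).astype(int))
```

```text
t 9.4 mm in pocket frame [-4.4  0.4  0.7] rot [-0. -0. -0.] F [ 0.2 -0.2 15.9] M [-0.2   0.86  0.02] op 0.126
222 [131 127 130 129 127 130 135 151 167 170 178 186 191 193 197 198]
234 [133 133 131 132 130 131 128 136 155 179 191 192 190 176 155 137]
239 [132 134 133 133 129 129 131 136 161 182 189 189 183 169 155 147]
243 [133 130 132 134 129 132 133 141 165 181 186 183 179 173 171 170]
247 [130 131 130 129 131 131 132 135 137 154 169 177 180 191 192 196]
250 [129 130 131 129 132 131 129 129 140 159 180 190 192 197 195 194]
156 [128 126 122 124 125 121 127 155 180 191 186 169 142] [184 180 189 196 192 187 171 158 140 126 129 133 130 129]
160 [129 128 129 126 128 126 136 168 189 200 202 199 200] [196 195 193 196 194 193 189 168 145 128 127 131 129 128]
```

apply_moves --moves '[[[0, 0, 0, 0, 0, 0, 0.3], [0, 0, 0, 0, 0, 0, 0.4], [0, 0, 0, 0, 0, 0, 0.5], [0, 0, -1, 0, 0, 0, 0.5], [0, 0, -3, 0, 0, 0, 0.5], [-1, 0, -7, 0, 0, 0, 0.5], [-4, 0, -12, 0, 0, 0, 0.5], [-4, 0, -12, 0, 0, 0, 0.5]]]'

```text
time_s: 10.25
eef_pos: [0.4764, 0.0465, 0.1736]
eef_rot: [0.008, 0.965, -0.027, 0.26]
wrist_force: [0.5, 0.0, -0.4]
opening: 0.501
```

Run:
```python
from go import *
st()
a=camera("top"); b=camera("side")
cv2.imwrite("pics/r6.png",np.hstack([crop(a,212,142,48,38,8.3),crop(b,258,155,48,38,8.3)]))
Y=np.array([panel(wv,wv[3]+c[0],wv[4]+c[1]) for c in P])
print(proj("top",Y).round(1).tolist()); print(proj("side",Y).round(1).tolist())
```

```text
t 10.25 mm in pocket frame [-45.6   0.8 123.8] rot [-0.001 -0.003  0.   ] F [1.2 0.1 1. ] M [-0.01  0.23  0.03] op 0.501
[[254.1, 153.0], [253.2, 166.9], [250.5, 166.7], [250.1, 174.0], [238.8, 173.2], [239.2, 165.8], [219.8, 164.4], [220.2, 150.6]]
[[291.4, 182.1], [282.2, 190.2], [281.0, 189.2], [276.0, 193.6], [271.2, 189.3], [276.1, 184.9], [268.1, 178.0], [276.8, 170.3]]
```

View pics/r6.png

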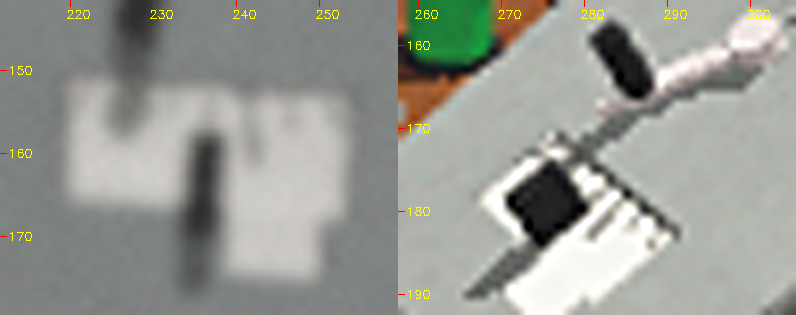

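The plate has dropped into the cutout in both views. Its tab's bottom corners are at about (238.2,174.3) and (249.8,175), roughly 2 mm downhill, which is what lying against the lower wall would give. I'll check numerically that it is flush.

Run:
```python
from go import *
from scipy.ndimage import map_coordinates as mc
ims={n:np.mean([camera(n).mean(2) for _ in range(2)],0) for n in("top","side")}
Pc=P
def pts(dx,dy,dz,ryaw=0,pit=0):
    return np.array([panel(wv,wv[3],wv[4],-.008)+Rpk@(np.array([dx,dy,dz])+Ro.from_rotvec([0,pit,ryaw]).apply([p[0],p[1],.008])) for p in Pc])
X0=pts(0,0,0)
E=[("upR",0,-1+0,None)]
edges={"up(right part)":(7,0,.62,.97),"right":(0,1,.2,.9),"tab right":(2,3,.2,.8),"tab down":(3,4,.2,.8),"tab left":(4,5,.1,.5),"left down":(5,6,.55,.95),"left":(6,7,.2,.8)}
for n in ims:
    u=proj(n,X0); ud=proj(n,pts(-.002,0,0)); up=proj(n,pts(0,0,.008))
    cen=u.mean(0)
    for k,(i,j,a,b) in edges.items():
        e=u[j]-u[i]; nn=np.array([e[1],-e[0]])/np.hypot(*e)
        m=u[i]+.5*e
        # outward normal: polygon orientation test
        ar=np.sum(u[:,0]*np.roll(u[:,1],-1)-u[:,1]*np.roll(u[:,0],-1)); nn*=np.sign(ar)
        s=np.arange(-4,4.01,.25); L=[]
        prof=np.mean([mc(ims[n],[(u[i]+t*e)[1]+s*nn[1],(u[i]+t*e)[0]+s*nn[0]],order=1) for t in np.linspace(a,b,9)],0)
        g=-np.gradient(prof); kk=np.argmax(g)
        print(n,k,"edge at",s[kk],"px; exp 2mm down",round(float((ud[i]-u[i])@nn),2),"proud8",round(float((up[i]-u[i])@nn),2),np.round(prof[::2]).astype(int))
```

```text
top up(right part) edge at -0.75 px; exp 2mm down -0.64 proud8 -0.97 [182 181 180 178 175 169 160 150 140 133 130 129 130 130 130 130 130]
top right edge at -0.25 px; exp 2mm down -0.0 proud8 -0.06 [197 195 194 191 186 181 171 160 148 138 132 129 129 130 130 131 131]
top tab right edge at -0.75 px; exp 2mm down -0.0 proud8 -0.08 [198 199 198 197 194 190 181 168 156 145 137 134 132 132 131 130 130]
top tab down edge at 1.25 px; exp 2mm down 0.61 proud8 1.07 [197 197 198 199 199 199 198 196 190 182 170 158 146 137 132 129 128]
top tab left edge at 0.5 px; exp 2mm down -0.0 proud8 0.16 [199 199 199 198 197 193 188 175 162 145 128 113  99  89  80  78  77]
top left down edge at 1.25 px; exp 2mm down 0.62 proud8 1.04 [200 201 201 201 200 199 197 192 186 176 165 154 143 136 132 130 130]
top left edge at 0.5 px; exp 2mm down 0.0 proud8 0.3 [184 188 192 192 192 187 182 170 159 146 133 129 125 126 126 127 127]
side up(right part) edge at -1.25 px; exp 2mm down -0.52 proud8 0.48 [224 219 224 226 224 193 129 100 127 165 181 181 179 178 178 178 178]
side right edge at 0.25 px; exp 2mm down 0.0 proud8 -1.62 [233 242 246 248 244 240 236 232 215 190 177 175 176 177 178 178 177]
side tab right edge at 0.0 px; exp 2mm down -0.0 proud8 -1.62 [246 246 246 246 247 249 250 241 216 190 178 177 176 176 176 177 177]
side tab down edge at 1.25 px; exp 2mm down 0.55 proud8 -0.34 [247 246 247 248 248 249 250 252 253 249 228 194 176 173 175 175 175]
side tab left edge at 0.5 px; exp 2mm down 0.0 proud8 1.62 [248 248 248 248 249 250 253 249 221 168 117  99 100 103 110 136 171]
side left down edge at 1.25 px; exp 2mm down 0.54 proud8 -0.39 [122 116 113 107 100  98 120 177 223 242 230 199 179 174 175 176 177]
side left edge at 0.0 px; exp 2mm down 0.0 proud8 1.61 [ 41  45  50  60 101 173 219 223 195 169 164 170 173 174 175 175 176]
```

Run:
```python
from go import *
show(pk+Rpk@[.059,.024,.120],Rpk@D)
```

```text
t 10.55 pos [0.4784 0.0459 0.1695] shift cm [11.1  -2.38  2.98] rot [ 0.     0.004 -0.001] F [ 0.5  0.3 -0.3] op 0.505
```

apply_moves --moves '[[[4, -1, 0, 0, 0.004, 0, 0.5], [8, -2, 0, 0, 0.004, 0, 0.4], [11, -2.4, 0, 0, 0.004, 0, 0.4], [11, -2.4, 1.5, 0, 0.004, 0, 0.4], [11, -2.4, 3, 0, 0.004, 0, 0.4], [11, -2.4, 3, 0, 0.004, 0, 0.4], [11, -2.4, 3, 0, 0.004, 0, 0.4]]]'

```text
time_s: 11.25
eef_pos: [0.5893, 0.0636, 0.197]
eef_rot: [0.007, 0.966, -0.028, 0.258]
wrist_force: [-0.8, -0.4, 0.6]
opening: 0.395
```

Run:
```python
from go import *
show(pk+Rpk@[.059,.024,.044],Rpk@D)
a=camera("top"); b=camera("side")
print("roller rest pred",[proj(n,pk+Rpk@[.0605,.0239,.036]) for n in("top","side")])
```

```text
t 11.25 pos [0.5893 0.0636 0.197 ] shift cm [0.23 0.03 7.52] rot [ 0.     0.002 -0.001] F [-0.8 -0.4  0.6] op 0.395
roller rest pred [array([[228.44100009, 141.86094985]]), array([[285.10466123, 161.63198223]])]
```

apply_moves --moves '[[[0.1, 0, 2.5, 0, 0, 0, 0.4], [0.1, 0, 5, 0, 0, 0, 0.4], [0.1, 0, 7, 0, 0, 0, 0.4], [0.1, 0, 7.5, 0, 0, 0, 0.4], [0.1, 0, 7.5, 0, 0, 0, 0.4], [0.1, 0, 7.5, 0, 0, 0, 0.4]]]'

```text
time_s: 11.95
eef_pos: [0.6283, 0.0615, 0.1355]
eef_rot: [0.007, 0.965, -0.028, 0.26]
wrist_force: [0.1, -0.6, -0.6]
opening: 0.398
```

Run:
```python
from go import *
show(pk+Rpk@[.059,.024,.044],Rpk@D); st()
```

```text
t 11.95 pos [0.6283 0.0615 0.1355] shift cm [-0.1   0.04  0.25] rot [ 0.    -0.003 -0.001] F [ 0.1 -0.6 -0.6] op 0.398
t 11.95 mm in pocket frame [65.9 24.4 15.5] rot [-0.    -0.003 -0.001] F [ 0.7 -0.6  1.1] M [0.03 0.23 0.  ] op 0.398
```

apply_moves --moves '[[[-0.2, 0.8, 0.2, 0, 0, 0, 0.4], [-0.2, 1.4, 0.2, 0, 0, 0, 0.4], [-0.2, 2.0, 0.2, 0, 0, 0, 0.4], [-0.2, 2.6, 0.2, 0, 0, 0, 0.4], [-0.2, 3.1, 0.2, 0, 0, 0, 0.4], [-0.2, 3.1, 0.2, 0, 0, 0, 0.4], [-0.2, 3.1, 0.2, 0, 0, 0, 0.4]]]'

```text
time_s: 12.65
eef_pos: [0.6249, 0.0309, 0.1317]
eef_rot: [0.007, 0.965, -0.028, 0.259]
wrist_force: [-2.2, 4.8, -0.8]
opening: 0.396
```

Run:
```python
from go import *
st(); b=camera("side"); a=camera("top")
cv2.imwrite("pics/p7.png",np.hstack([crop(a,210,115,52,60,7.6),crop(b,262,140,52,60,7.6)]))
for d in(.3,.45,.6,.75):
    f=.45-d; print(d,[proj(n,pk+Rpk@[.110-.078*np.cos(f),.078*np.sin(f),.016]).round(1).tolist() for n in("top","side")],[proj(n,pk+Rpk@[.110-.055*np.cos(f),.055*np.sin(f),.05]).round(1).tolist() for n in("top","side")])
```

```text
t 12.65 mm in pocket frame [62.6 -6.3 13. ] rot [ 0.    -0.    -0.001] F [-1.6  4.7  2.2] M [0.66 0.64 0.05] op 0.396
0.3 [[[233.0, 149.0]], [[283.5, 171.4]]] [[[233.4, 145.5]], [[284.8, 161.7]]]
0.45 [[[237.0, 149.5]], [[285.0, 172.9]]] [[[236.4, 146.0]], [[285.9, 162.8]]]
0.6 [[[241.0, 149.5]], [[286.9, 174.1]]] [[[239.3, 146.0]], [[287.3, 163.6]]]
0.75 [[[245.0, 149.0]], [[289.2, 175.0]]] [[[242.2, 145.6]], [[288.9, 164.2]]]
```

View pics/p7.png

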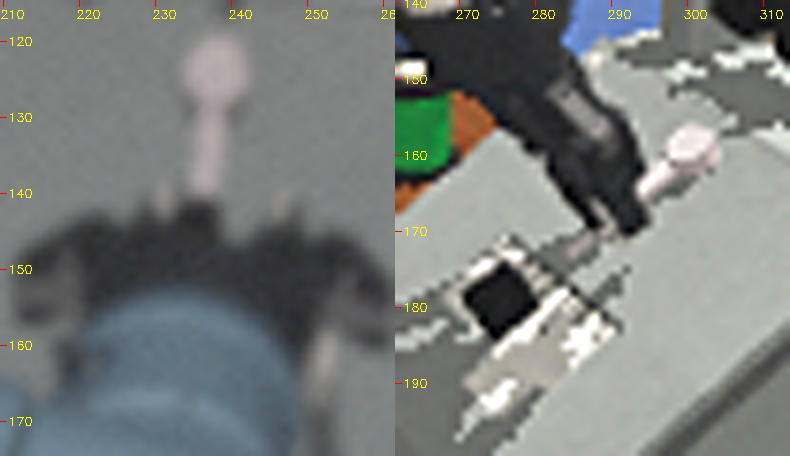

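```bash
cat > arm.py <<'E'
from go import *
from scipy.optimize import brentq
def arm():
    im=camera("top").astype(float); rows=np.arange(130,139); cs=[]
    w=np.clip(im[:,:,0]-im[:,:,1]-8,0,None)   # pinkness
    for r in rows:
        x=np.arange(226,252); v=w[r,226:252]; cs.append((v*x).sum()/(v.sum()+1e-9))
    s,c=np.polyfit(rows,cs,1)
    def pred(d):
        f=.45-d; L=np.array([.02,.045]); u=proj("top",pk+np.c_[.110-L*np.cos(f),L*np.sin(f),np.full(2,.018)]@Rpk.T)
        return (u[1,0]-u[0,0])/(u[1,1]-u[0,1])
    print(np.round(cs,1),"slope",round(s,3),"d",round(brentq(lambda d:pred(d)-s,-.3,1.2),3))
    st()
E
python3 -c "from arm import *; arm()"
```

```text
Traceback (most recent call last):
  File "arm.py", line 12, in arm
    print(np.round(cs,1),"slope",round(s,3),"d",round(brentq(lambda d:pred(d)-s,-.3,1.2),3))
                                                      ~~~~~~^^^^^^^^^^^^^^^^^^^^^^^^^^^^
ValueError: f(a) and f(b) must have different signs
```

apply_moves --moves '[[[0, 0.4, 0, 0, 0, 0, 0.4], [0, 0.8, 0, 0, 0, 0, 0.4], [0, 0.8, 0, 0, 0, 0, 0.4], [0, 0.8, 0, 0, 0, 0, 0.4]]]'

```text
time_s: 13.2
eef_pos: [0.6244, 0.0232, 0.1315]
eef_rot: [0.007, 0.966, -0.028, 0.259]
wrist_force: [-2.9, 4.9, -1.7]
opening: 0.398
```

```bash
python3 -c "from arm import *; arm()"
```

```text
Traceback (most recent call last):
  File "arm.py", line 12, in arm
    print(np.round(cs,1),"slope",round(s,3),"d",round(brentq(lambda d:pred(d)-s,-.3,1.2),3))
                                                      ~~~~~~^^^^^^^^^^^^^^^^^^^^^^^^^^^^
ValueError: f(a) and f(b) must have different signs
```

```bash
sed -i 's/    print(np.round(cs,1).*/    print(np.round(cs,1),"slope",round(s,3),[(d,round(pred(d),3)) for d in (.3,.4,.5,.6,.7)])/; s/-8,0,None/-5,0,None/' arm.py; python3 -c "
from arm import *; arm()
im=camera('top').astype(int)
for r in(130,134,138): print(im[r,228:250,0]-im[r,228:250,1], im[r,228:250].mean(1).astype(int))"
```

```text
[238.5 238.8 238.9 238.7 238.8 238.8 238.  238.4 238.4] slope -0.053 [(0.3, np.float64(-0.201)), (0.4, np.float64(-0.095)), (0.5, np.float64(0.008)), (0.6, np.float64(0.11)), (0.7, np.float64(0.214))]
t 13.3 mm in pocket frame [ 62.4 -14.   12.8] rot [ 0.001  0.    -0.001] F [-1.8  5.6  1.4] M [ 0.7   0.73 -0.01] op 0.402
[-5 -4 -3 -3 -2 -3 -4 -1  2  8  8  9  5  2 -2 -3 -4 -5 -3 -2 -2 -3] [128 129 129 130 130 127 115 111 122 145 160 159 140 128 123 125 129 130
 128 127 130 128]
[-5 -1 -2 -1 -5 -4 -5 -3  2  5  8  8  8  0 -2 -1 -3 -4 -3 -3 -3 -6] [127 129 128 126 129 129 128 127 136 152 169 166 151 133 127 130 130 130
 128 128 127 128]
[-2 -5 -5 -4 -6 -4 -2 -4  0  4 10  9  5  0 -4 -3 -3 -4 -4 -4 -5 -2] [127 130 129 130 129 131 134 132 130 148 169 170 161 145 134 129 131 129
 129 128 128 128]
```

Tool position and the arm's direction in the image both give about 0.54 rad. Another 2.5 mm, then hold.

apply_moves --moves '[[[0, 0.15, 0, 0, 0, 0, 0.4], [0, 0.25, 0, 0, 0, 0, 0.4], [0, 0.25, 0, 0, 0, 0, 0.4], [0, 0.25, 0, 0, 0, 0, 0.4], [0, 0.25, 0, 0, 0, 0, 0.4], [0, 0.25, 0, 0, 0, 0, 0.4], [0, 0.25, 0, 0, 0, 0, 0.4], [0, 0.25, 0, 0, 0, 0, 0.4]]]'

```text
time_s: 14.15
eef_pos: [0.6241, 0.0209, 0.1314]
eef_rot: [0.007, 0.966, -0.027, 0.259]
wrist_force: [-2.2, 5.6, -0.9]
opening: 0.402
```

Run:
```python
from arm import *
st(); im=np.mean([camera('top').mean(2) for _ in range(3)],0)
x=np.arange(234,246)
cs=[]
for r in range(130,140):
    v=np.clip(im[r,234:246]-133,0,None); cs.append((v*x).sum()/v.sum())
print(np.round(cs,2)); print("slope from pivot", np.mean([(c-238.1)/(r-123.6) for r,c in zip(range(134,140),cs[4:])]), "fit",np.polyfit(range(131,140),cs[1:],1)[0])
```

```text
t 14.15 mm in pocket frame [ 62.3 -16.3  12.8] rot [ 0.001  0.    -0.   ] F [-1.7  5.4  2.1] M [0.76 0.76 0.01] op 0.402
[238.59 238.73 238.8  238.92 239.2  239.33 239.39 239.39 239.44 239.42]
slope from pivot 0.0987538234743952 fit 0.09663321985579919
```

The image slope of 0.098 gives about 0.59 rad, and the tool position gives 0.585 rad. I'll hold for longer, then release.

apply_moves --moves '[[[0, 0.03, 0, 0, 0, 0, 0.4], [0, 0.03, 0, 0, 0, 0, 0.4], [0, 0.03, 0, 0, 0, 0, 0.4], [0, 0.03, 0, 0, 0, 0, 0.4], [0, 0.03, 0, 0, 0, 0, 0.4], [0, 0.03, 0, 0, 0, 0, 0.4], [0, 0.03, 0, 0, 0, 0, 0.4], [0, 0.03, 0, 0, 0, 0, 0.4]]]'

```text
time_s: 15.1
eef_pos: [0.6241, 0.0206, 0.1314]
eef_rot: [0.007, 0.966, -0.027, 0.259]
wrist_force: [-2.8, 4.8, -1.4]
opening: 0.402
```

apply_moves --moves '[[[0, -0.8, 0, 0, 0, 0, 0.4], [0, -1.6, 0, 0, 0, 0, 0.4], [0, -2.4, 0, 0, 0, 0, 0.4], [0, -3.2, 0, 0, 0, 0, 0.4], [0, -4, 0, 0, 0, 0, 0.4], [0, -4.1, 0, 0, 0, 0, 0.4], [0, -4.1, 0, 0, 0, 0, 0.4]]]'

```text
time_s: 15.8
eef_pos: [0.6278, 0.0606, 0.1325]
eef_rot: [0.008, 0.965, -0.027, 0.26]
wrist_force: [0.5, -0.0, 0.1]
opening: 0.4
```

```bash
python3 -c "from go import *; st()"
```

```text
t 15.8 mm in pocket frame [64.1 23.5 13.1] rot [-0.    -0.003 -0.   ] F [1.4 0.  1.5] M [0.   0.26 0.04] op 0.4
```

Released: no contact force, and the tool is centred on the roller's rest position. Backing out along the normal.

apply_moves --moves '[[[0, 0, -2, 0, 0, 0, 0.4], [0, 0, -5, 0, 0, 0, 0.4], [0, 0, -9, 0, 0, 0, 0.4], [-4, 0, -12, 0, 0, 0, 0.4], [-9, 0, -14, 0, 0, 0, 0.4], [-14, 0, -14, 0, 0, 0, 0.4], [-14, 0, -14, 0, 0, 0, 0.4], [-14, 0, -14, 0, 0, 0, 0.4]]]'

```text
time_s: 16.6
eef_pos: [0.4352, 0.0715, 0.1821]
eef_rot: [0.008, 0.965, -0.028, 0.259]
wrist_force: [1.4, -0.6, 0.8]
opening: 0.398
```

Run:
```python
from go import *
st()
b=camera("side").mean(2); a=camera("top").mean(2)
# roller dark blob, rest reference side (285,161.9); plate edges via profiles
m=(b[150:172,278:296]<60); ys,xs=np.nonzero(m); print("side roller",xs.mean()+278,ys.mean()+150,m.sum())
m=(a[136:150,220:240]<85); ys,xs=np.nonzero(m); print("top roller",xs.mean()+220 if m.any() else None,ys.mean()+136 if m.any() else None)
for c in(222,243,247,250): print(c,np.round(a[146:158,c]).astype(int))
for c in(241,244,247): print(c,np.round(a[170:180,c]).astype(int))
print(np.round(a[160,214:224]).astype(int),np.round(a[160,249:258]).astype(int))
```

```text
t 16.6 mm in pocket frame [-78.2  23.4 152.5] rot [-0.001 -0.002 -0.001] F [ 2.6 -0.6  1.6] M [-0.02  0.16 -0.01] op 0.398
side roller 284.72727272727275 161.96969696969697 33
top roller 228.26190476190476 143.35714285714286
222 [131 132 127 124 130 146 166 173 178 184 192 195]
243 [132 132 132 132 130 125 131 150 176 186 185 178]
247 [134 130 132 132 130 128 132 150 174 180 178 185]
250 [130 129 128 129 130 131 135 157 180 188 193 196]
241 [199 199 201 197 178 152 135 129 126 128]
244 [198 198 199 198 181 160 138 129 128 127]
247 [195 198 200 201 189 163 143 132 131 127]
[129 129 126 126 126 139 167 189 199 198] [196 197 195 191 169 143 129 129 131]
```

```bash
python3 -c "
from bench import *
print(hand_in())"
```

```text
the job is handed in; nothing more can be done
None
```

I seated the left white plate, whose tab matched the cutout, and tested the tension arm against its scale. I then handed the job in at about 16.6 s; `hand_in()` gave no verdict.

**Plate:** I gripped it by the rib, turned and tilted it, and laid it in the cutout. On the first try its uphill edge caught with about 22 N, so I lifted it, moved it 3 mm downhill and it went in.
- After release, the side view showed its left and right edges within 0.25 px of flush; a plate 8 mm proud would be about 1.6 px off.
- The cameras put it nominally about 2–4 mm downhill of the fitted cutout centre. The cutout only allows 2 mm, so I take it to be resting on the lower wall and part of the offset to be calibration error.
- The plate's edges were essentially unchanged after the arm test.

**Tension arm:** I pushed the roller to about 0.59 rad. The image slope and the tool position agreed, but the 5.4 N side force was slightly above the expected 5 N. I held it for about 1.7 s and let it spring back. The roller's last position, (284.7, 162.0) in the side view, matches where it rested at the start.

At the end the gripper was clear, with no contact above the sensor noise. I didn't run a separate check that the other objects stayed put, but no move went near them.

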